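# Line up four capacitors by height on the test strip

### The arm

A 6-joint arm with a two-finger parallel gripper is mounted at the origin on the work surface. World frame = base frame: x ahead of the robot, y to its left, z up, the work surface at z = 0. Lengths are in m, angles in rad, forces in N, time in s.
With the tool pointing down it reaches from about 0.25 to 0.775 m from the base axis. Payload 4 kg.
Tool frame: the origin (TCP) lies midway between the tips of the shut fingers; the grasp point (between the pads) lies 19 mm behind it; z points along the fingers, x is the direction in which the jaws open and shut, and the axes are right-handed (so a half turn about z gives the same grasp; the last joint's range is limited). The gripper opens to 94 mm and grips with 3 to 60 N. Pads are 16 mm wide; open, the fingers measure 119 mm over their backs; the gripper's body (75 mm by 177 mm) begins 78 mm behind the grasp point.
Start: joints at [1.175, 0.087, 1.371, -0, 1.684, -0.103], TCP at [0.159, 0.527, 0.206] pointing down, gripper open.
Joint ranges: [-3.1, 3.1], [-0.76, 2.03], [0.27, 2.55], [-1.08, 4.22], [0.17, 2.65], [-2.57, 2.57]. Speed limits (rad/s): [2.79, 2.79, 3.14, 3.14, 3.14, 3.14].

### API

Orientations are given as [roll, pitch, yaw] about the fixed x, y, z axes, in that order (R = Rz(yaw) Ry(pitch) Rx(roll)).
In Python, from bench import * gives the robot as it stands.
- The arm moves only by the tool send_rows, never from a script. Its argument "rows" is one flat list of numbers, 7 for each row, row after row: the shift along the world's x, y, z in mm, then the turn, a rotation vector about the world's x, y, z in degrees, then the opening, from 0 (shut) to 1 (fully open). A call has exactly 8 rows; each row shifts and turns the commanded pose from where the row before left it; what a row does not reach is not made up. A row lasts 1/8 s, in which the tool goes at most 62.5 mm and 10.7 degrees, less where a joint would pass 70% of its speed; a pose out of reach is approached as far as the arm can. A call is refused whole if a number of a shift passes 62.5 or a number of a turn 10.7, either way. A call with a gripper value outside its range is refused whole. The fingers move at their own pace and stop on an object; the grip force is fixed at half the most. Time passes only in rows, so rows that do not move let the fingers close, or fill a call up. It gives the time, the measured TCP pose, the force and the opening at its end, in the units of the state.
- get_obs(): the state, without advancing time (a new reading comes with each control period).
- snapshot(name): name is "scene" or "top" or "wrist"; returns a dict with "color" (400x640x3 uint8, red, green, blue), "intrinsics" (3x3 intrinsics, pixels), "rvec" (rotation vector, rad) and "tvec" (3), from world to camera coordinates, as OpenCV has them; the wrist camera has in their place "T_tool_cam" (4x4, takes a point from camera to tool coordinates, whose origin is the TCP and whose axes are the tool frame's). Camera axes: x right, y down, z forward; pixel columns grow to the right and rows downward; lengths in m; the calibration is good to about 2 mm. A picture is of the moment at which its call begins: read the wrist's pose just before it. There is no depth.
- close_job(): hands the job in, once; it reports no verdict.
The state is a dict: "time": time; "joint_positions": joint angles; "qvel": joint speeds; "joint_torque": joint torques, N m; "tool_pos": TCP position; "ee_rot": TCP orientation; "wrist_force": force on the tool from outside, world axes, zero at the start; "wrist_torque": the same for the moment, N m; "width": finger opening in m.
Only numpy, scipy, OpenCV 4.12 (cv2) and the standard library are available. Lean on these libraries where they do the work, as an engineer would, in place of code of your own. Each camera call takes 0.05 s, during which the arm holds its last target.

### The job

Before they are measured in turn, stand the four capacitors upright on the test strip in order of height, one in the middle of each round pad: the shortest on the pad next to the brass post, the tallest on the pad farthest from it. Do not let any of them tip over on the way.

Things in the scene. Friction and masses are not known exactly. Their poses are not given: they have to be found in the camera images.
- cap_50: the shortest of the four capacitors: a black upright can, 40 mm in diameter, 50 mm high over all, with a pale stripe down one side and, on its flat grey top, two small bright terminals 5 mm high (included in the 50 mm). Stands loose on the bench. Origin: centre of its underside, z up along the can.
- cap_66: the second shortest of the four capacitors: a black upright can, 35 mm in diameter, 66 mm high over all, with a pale stripe down one side and, on its flat grey top, two small bright terminals 5 mm high (included in the 66 mm). Stands loose on the bench. Origin: centre of its underside, z up along the can.
- cap_82: the second tallest of the four capacitors: a black upright can, 45 mm in diameter, 82 mm high over all, with a pale stripe down one side and, on its flat grey top, two small bright terminals 5 mm high (included in the 82 mm). Stands loose on the bench. Origin: centre of its underside, z up along the can.
- cap_98: the tallest of the four capacitors: a black upright can, 40 mm in diameter, 98 mm high over all, with a pale stripe down one side and, on its flat grey top, two small bright terminals 5 mm high (included in the 98 mm). Stands loose on the bench. Origin: centre of its underside, z up along the can.
- pad_a: one of four identical round black rubber pads, 58 mm in diameter and 3 mm thick with a tiny bright dot in the middle, fixed in a straight row at 80 mm spacing on the aluminium strip; its top is 9 mm above the bench. The names are dealt out at random: only the distance from the brass post tells which pad is which. Origin: centre of its underside, 6 mm above the bench; z up.
- pad_b: one of four identical round black rubber pads, 58 mm in diameter and 3 mm thick with a tiny bright dot in the middle, fixed in a straight row at 80 mm spacing on the aluminium strip; its top is 9 mm above the bench. The names are dealt out at random: only the distance from the brass post tells which pad is which. Origin: centre of its underside, 6 mm above the bench; z up.
- pad_c: one of four identical round black rubber pads, 58 mm in diameter and 3 mm thick with a tiny bright dot in the middle, fixed in a straight row at 80 mm spacing on the aluminium strip; its top is 9 mm above the bench. The names are dealt out at random: only the distance from the brass post tells which pad is which. Origin: centre of its underside, 6 mm above the bench; z up.
- pad_d: one of four identical round black rubber pads, 58 mm in diameter and 3 mm thick with a tiny bright dot in the middle, fixed in a straight row at 80 mm spacing on the aluminium strip; its top is 9 mm above the bench. The names are dealt out at random: only the distance from the brass post tells which pad is which. Origin: centre of its underside, 6 mm above the bench; z up.
- post: brass post with a wider round head, on a black washer, 22 mm wide at the foot, 30 mm high, fixed on one end of the aluminium strip (64 mm wide, 400 mm long, 6 mm thick), in line with the pads, 60 mm from the centre of the nearest one; the pads' centres lie 60, 140, 220 and 300 mm from it. The opposite end has only a flat screw head. Which end has the post changes from start to start. Origin: centre of its foot, 6 mm above the bench.

How it is judged:
At the end, for the whole second after the job is handed in: Each capacitor stands upright (within 0.1 rad), released and at rest, base down on its pad, its centre within 14 mm of the pad's centre; seen from the brass post the heights along the row are 50, 66, 82, 98 mm ((horizontal distance between cap_50 and pad_a below 0.014 m or horizontal distance between cap_50 and pad_b below 0.014 m or horizontal distance between cap_50 and pad_c below 0.014 m or horizontal distance between cap_50 and pad_d below 0.014 m) and horizontal distance between cap_50 and post between 0.035 and 0.085 m and z of cap_50 in the frame of post between -0.002 and 0.007 m and angle between each of cap_50, cap_66, cap_82, cap_98's own z axis and vertical below 0.1 rad and linear speed of each of cap_50, cap_66, cap_82, cap_98 below 0.02 m/s and contact force between each of cap_50, cap_66, cap_82, cap_98 and the fingers below 0.1 N and (horizontal distance between cap_66 and pad_a below 0.014 m or horizontal distance between cap_66 and pad_b below 0.014 m or horizontal distance between cap_66 and pad_c below 0.014 m or horizontal distance between cap_66 and pad_d below 0.014 m) and horizontal distance between cap_66 and post between 0.115 and 0.165 m and z of cap_66 in the frame of post between -0.002 and 0.007 m and (horizontal distance between cap_82 and pad_a below 0.014 m or horizontal distance between cap_82 and pad_b below 0.014 m or horizontal distance between cap_82 and pad_c below 0.014 m or horizontal distance between cap_82 and pad_d below 0.014 m) and horizontal distance between cap_82 and post between 0.195 and 0.245 m and z of cap_82 in the frame of post between -0.002 and 0.007 m and (horizontal distance between cap_98 and pad_a below 0.014 m or horizontal distance between cap_98 and pad_b below 0.014 m or horizontal distance between cap_98 and pad_c below 0.014 m or horizontal distance between cap_98 and pad_d below 0.014 m) and horizontal distance between cap_98 and post between 0.275 and 0.325 m and z of cap_98 in the frame of post between -0.002 and 0.007 m); the robot touches nothing.
It fails at once if a capacitor tips over (leans more than 0.7 rad) (angle between any of cap_50, cap_66, cap_82, cap_98's own z axis and vertical above 0.7 rad).
It also fails if it takes over 112 s, if anything falls off the work surface, if the arm or the gripper's body presses on something with over 40 N, if the wrist force passes 120 N, or if a joint passes its speed limit or range.

## Working session

There is one attempt and no reset: what is moved stays moved. The work goes in short steps, Python scripts to look and compute and a tool call to move; the robot and the scene stay as the last step left them, time stands still between calls to the robot, and variables do not carry over. Pictures are saved under pics/ and viewed, and the job is handed in when it is done.

Besides the shell and the picture viewer there is one more tool, called after ">>>" as name(argument=value, ...) on one line, values as JSON. send_rows: Moves the arm, as the interface text tells. Its arguments: {"type":"object","properties":{"rows":{"type":"array","items":{"type":"number"}}},"required":["rows"]}

```bash
ls; mkdir -p pics
cat > h.py <<'E'
from bench import *
import numpy as np, cv2
def cam(n):
    s=snapshot(n); K=np.array(s["intrinsics"])
    if n!="wrist":
        R=cv2.Rodrigues(np.array(s["rvec"],float))[0]; t=np.array(s["tvec"],float).ravel()
    return s
def ray(s,u,v,z):
    K=np.array(s["intrinsics"]);R=cv2.Rodrigues(np.array(s["rvec"],float))[0]; t=np.array(s["tvec"],float).ravel()
    d=R.T@np.linalg.inv(K)@np.array([u,v,1.]); c=-R.T@t
    return c+d*(z-c[2])/d[2]
def proj(s,p):
    return cv2.projectPoints(np.array([p],float),np.array(s["rvec"],float),np.array(s["tvec"],float),np.array(s["intrinsics"],float),None)[0].ravel()
E
python3 - <<'E'
from h import *
import pickle
o=get_obs(); print({k:np.round(v,3) for k,v in o.items()})
for n in ["top","scene"]:
    s=snapshot(n); pickle.dump(s,open(n+"0.pkl","wb"))
    cv2.imwrite(f"pics/{n}0.png",s["color"][:,:,::-1])
    R=cv2.Rodrigues(np.array(s["rvec"],float))[0]; print(n,-R.T@np.array(s["tvec"]).ravel(), R)
E
```

```text
pics
{'time': np.float64(0.0), 'joint_positions': array([ 1.175,  0.088,  1.372,  0.   ,  1.684, -0.103]), 'qvel': array([ 0.001, -0.001,  0.   ,  0.002, -0.   , -0.   ]), 'joint_torque': array([ 0.0000e+00, -3.4018e+01, -3.0243e+01,  7.2000e-02,  3.3000e-02,
       -0.0000e+00]), 'tool_pos': array([0.159, 0.526, 0.204]), 'ee_rot': array([-3.141e+00,  2.000e-03,  1.278e+00]), 'wrist_force': array([-0.55 , -0.732,  0.141]), 'wrist_torque': array([ 0.009,  0.004, -0.06 ]), 'width': np.float64(0.094)}
top [ 0.38664418 -0.01168916  1.12130662] [[-0.02147539 -0.99974641 -0.006777  ]
 [-0.98991852  0.02221252 -0.13988542]
 [ 0.14000048  0.00370459 -0.9901445 ]]
scene [ 1.02784924 -0.32775766  0.67016615] [[ 0.56606708  0.82430473 -0.0094747 ]
 [ 0.60256209 -0.42158068 -0.6776346 ]
 [-0.56257176  0.37787754 -0.73533773]]
```

View pics/top0.png

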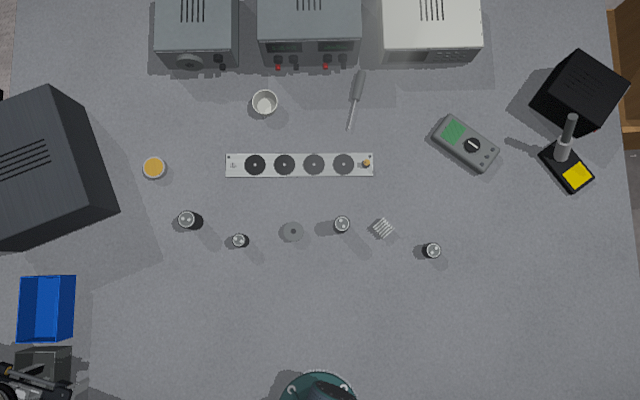

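View pics/scene0.png

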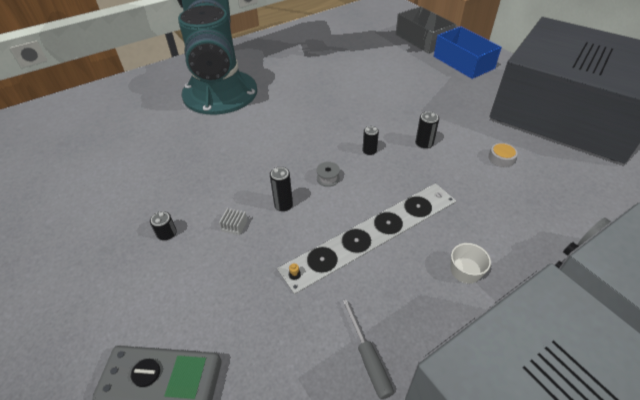

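Post is at the right end of the strip in the top view (366,164); caps are at about (188,219), (239,240), (342,224) and (433,250). I'll zoom and measure.

Run:
```python
from h import *
import pickle
t=pickle.load(open("top0.pkl","rb"));s=pickle.load(open("scene0.pkl","rb"))
print(t["intrinsics"],s["intrinsics"])
a=cv2.resize(t["color"][140:270,160:460],None,fx=2.6,fy=2.6,interpolation=cv2.INTER_CUBIC)
cv2.imwrite("pics/top0z.png",a[:,:,::-1])
a=cv2.resize(s["color"][100:300,130:470],None,fx=2.3,fy=2.3,interpolation=cv2.INTER_CUBIC)
cv2.imwrite("pics/scene0z.png",a[:,:,::-1])
# dark pads
g=cv2.cvtColor(t["color"],cv2.COLOR_RGB2GRAY)
for (u,v) in [(255,164),(284,164),(314,164),(343,164)]:
    m=np.zeros_like(g); 
    sub=g[v-13:v+14,u-14:u+15]
    mask=(sub<95).astype(np.uint8); mm=cv2.moments(mask,True)
    c=(u-14+mm['m10']/mm['m00'],v-13+mm['m01']/mm['m00']); print("pad",c,mm['m00'],ray(t,*c,.009).round(4))
print("post",ray(t,366,163,.036))
```

```text
[[420.48268982   0.         315.74187475]
 [  0.         420.48268982 199.10760876]
 [  0.           0.           1.        ]] [[423.37388192   0.         327.61571571]
 [  0.         423.37388192 199.98936646]
 [  0.           0.           1.        ]]
pad (254.59402985074627, 165.06567164179106) 335.0 [0.6406 0.1559 0.009 ]
pad (284.03105590062114, 164.32608695652175) 322.0 [0.6408 0.0762 0.009 ]
pad (313.5457516339869, 164.16666666666666) 306.0 [ 0.6394 -0.0036  0.009 ]
pad (343.1525974025974, 163.92857142857142) 308.0 [ 0.6382 -0.0836  0.009 ]
post [ 0.6332525  -0.14217462  0.036     ]
```

View pics/top0z.png

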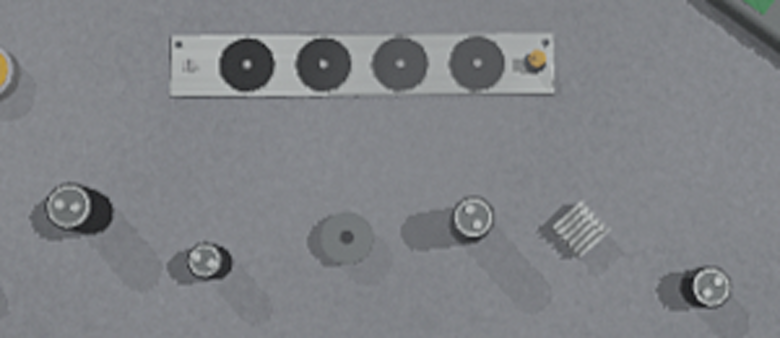

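View pics/scene0z.png

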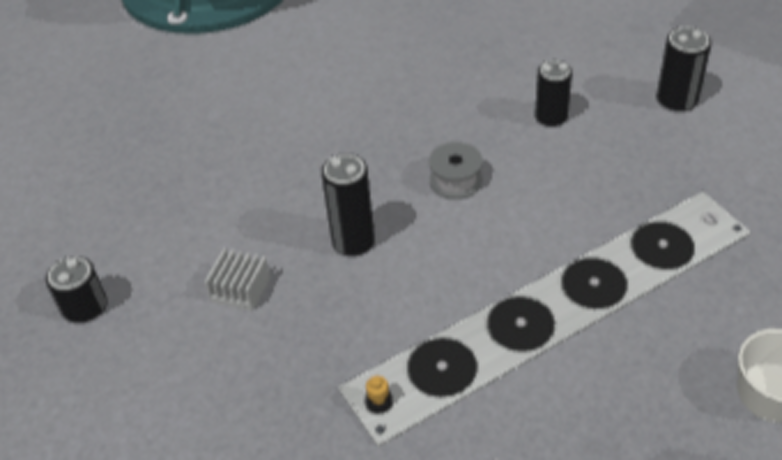

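Left to right in the top view: cap_82 (187,219), cap_66 (239,240), cap_98 (342,224), cap_50 (433,250). Next I fit the tops for positions, cross-checked in the scene view.

Run:
```python
from h import *
import pickle
t=pickle.load(open("top0.pkl","rb"));s=pickle.load(open("scene0.pkl","rb"))
# rim centres read in zoomed pictures
T={82:(69,205),66:(205,260),98:(473,217),50:(711,287)}
S={82:(688,39),66:(555,69),98:(345,169),50:(71,273)}
for k in T:
    a=((T[k][0]+.5)/2.6+160-.5,(T[k][1]+.5)/2.6+140-.5); b=((S[k][0]+.5)/2.3+130-.5,(S[k][1]+.5)/2.3+100-.5)
    z=(k-5)/1000
    print(k,ray(t,*a,z).round(4),ray(s,*b,z).round(4))
for n,im,z2,ox,oy,pts in [("top",t,2.6,160,140,[(247,64),(323,64),(400,64),(477,64),(537,59)]),("scene",s,2.3,130,100,[(663,244),(594,282),(521,322),(442,366),(377,380)])]:
    for i,p in enumerate(pts): print(n,ray(im,(p[0]+.5)/z2+ox-.5,(p[1]+.5)/z2+oy-.5,.009 if i<4 else .036).round(4))
```

```text
82 [0.4926 0.3166 0.077 ] [0.4921 0.3181 0.077 ]
66 [0.4378 0.1887 0.061 ] [0.4375 0.1921 0.061 ]
98 [ 0.4712 -0.0699  0.093 ] [ 0.4729 -0.0679  0.093 ]
50 [ 0.4016 -0.3026  0.045 ] [ 0.4038 -0.2996  0.045 ]
top [0.6427 0.1556 0.009 ]
top [0.6409 0.0765 0.009 ]
top [ 0.639  -0.0036  0.009 ]
top [ 0.6372 -0.0836  0.009 ]
top [ 0.6349 -0.1428  0.036 ]
scene [0.644  0.1575 0.009 ]
scene [0.6426 0.0772 0.009 ]
scene [ 0.6411 -0.0019  0.009 ]
scene [ 0.6401 -0.0821  0.009 ]
scene [ 0.6379 -0.1409  0.036 ]
```

>>> send_rows(rows=[41.5,-26,0,0,0,-9.1,1,41.5,-26,0,0,0,-9.1,1,41.5,-26,0,0,0,-9.1,1,41.5,-26,0,0,0,-9.1,1,41.5,-26,0,0,0,-9.1,1,41.5,-26,0,0,0,-9.1,1,41.5,-26,0,0,0,-9.1,1,41.5,-26,0,0,0,-9.1,1])

```text
time: 1.1
tool_pos: [0.4917, 0.3175, 0.2049]
ee_rot: [3.141, 0.001, 0.002]
wrist_force: [-0.4, 0.1, 0.8]
width: 0.0942
```

```bash
cat >> h.py <<'E'
from scipy.spatial.transform import Rotation as Ro
def wrist(fn):
    o=get_obs(); s=snapshot("wrist"); T=np.eye(4); T[:3,:3]=Ro.from_euler("xyz",o["ee_rot"]).as_matrix(); T[:3,3]=o["tool_pos"]
    W=T@np.array(s["T_tool_cam"]); I=np.linalg.inv(W)
    s["rvec"]=cv2.Rodrigues(I[:3,:3])[0].ravel(); s["tvec"]=I[:3,3]
    cv2.imwrite(fn,s["color"][:,:,::-1]); return s,o
E
python3 - <<'E'
from h import *
import pickle
s,o=wrist("pics/w1.png"); pickle.dump(s,open("w1.pkl","wb")); print(o["tool_pos"],o["ee_rot"],proj(s,(.492,.317,.077)))
E
```

```text
[0.49174332 0.31749708 0.20488429] [3.14129275e+00 8.89332784e-04 2.11702563e-03] [315.28792888 194.10109192]
```

View pics/w1.png

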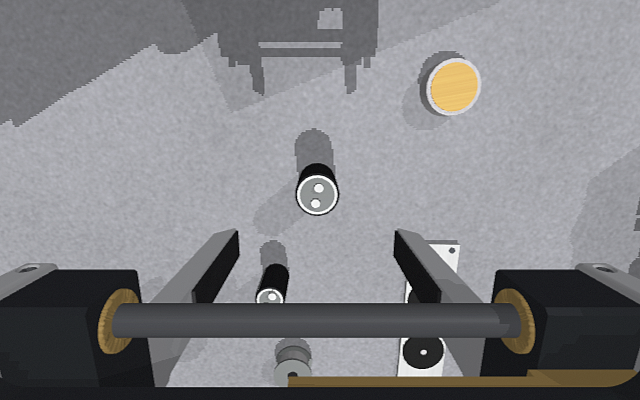

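The wrist view shows cap_82's top at (318,195), against a predicted (315,194), so the estimates agree to about 1–2 mm. Descending.

>>> send_rows(rows=[0,0,-25,0,0,0,1,0,0,-25,0,0,0,1,0,0,-25,0,0,0,1,0,0,-25,0,0,0,1,0,0,-22,0,0,0,1,0,0,-20,0,0,0,1,0,0,-15,0,0,0,1,0,0,-10,0,0,0,1])

```text
time: 2.15
tool_pos: [0.4903, 0.3185, 0.0374]
ee_rot: [3.141, 0.001, 0.008]
wrist_force: [-0.6, 0.8, -0.6]
width: 0.0941
```

>>> send_rows(rows=[0,0,0,0,0,0,0.5,0,0,0,0,0,0,0.4,0,0,0,0,0,0,0.3,0,0,0,0,0,0,0.2,0,0,0,0,0,0,0,0,0,0,0,0,0,0,0,0,0,0,0,0,0,0,0,0,0,0,0,0])

```text
time: 3.15
tool_pos: [0.4914, 0.3187, 0.0389]
ee_rot: [-3.141, -0.002, 0.007]
wrist_force: [1.2, -0.6, 0.5]
width: 0.0448
```

>>> send_rows(rows=[0,0,10,0,0,0,0,0,0,20,0,0,0,0,0,0,25,0,0,0,0,0,0,25,0,0,0,0,0,0,20,0,0,0,0,0,0,15,0,0,0,0,0,0,10,0,0,0,0,0,0,5,0,0,0,0])

```text
time: 4.15
tool_pos: [0.4906, 0.3186, 0.1687]
ee_rot: [3.141, 0.0, 0.007]
wrist_force: [-0.2, 0.8, -2.5]
width: 0.0449
```

>>> send_rows(rows=[10,-15,0,0,0,0,0,18,-30,0,0,0,0,0,25,-38,0,0,0,0,0,25,-40,0,0,0,0,0,25,-40,0,0,0,0,0,22,-37,0,0,0,0,0,15,-25,0,0,0,0,0,10,-15,0,0,0,0,0])

```text
time: 5.15
tool_pos: [0.6411, 0.0759, 0.1672]
ee_rot: [3.141, 0.002, 0.005]
wrist_force: [-0.4, 0.4, -2.8]
width: 0.0447
```

>>> send_rows(rows=[0,0,-15,0,0,0,0,0,0,-25,0,0,0,0,0,0,-25,0,0,0,0,0,0,-20,0,0,0,0,0,0,-15,0,0,0,0,0,0,-10,0,0,0,0,0,0,-5,0,0,0,0,0,0,-4,0,0,0,0])

```text
time: 6.15
tool_pos: [0.6413, 0.0786, 0.05]
ee_rot: [-3.142, -0.001, 0.007]
wrist_force: [-0.5, -0.5, -0.8]
width: 0.0446
```

>>> send_rows(rows=[0,0,-1,0,0,0,0,0,0,-0.5,0,0,0,0,0,0,0,0,0,0,0,0,0,0,0,0,0,0,0,0,0,0,0,0,0,0,0,0,0,0,0,0,0,0,0,0,0,0,0,0,0,0,0,0,0])

```text
invalid input
```

>>> send_rows(rows=[0,0,-1,0,0,0,0,0,0,0,0,0,0,0,0,0,0,0,0,0,0.48,0,0,0,0,0,0,0.52,0,0,0,0,0,0,0.6,0,0,0,0,0,0,0.8,0,0,0,0,0,0,1,0,0,0,0,0,0,1])

```text
time: 7.15
tool_pos: [0.6408, 0.0786, 0.0485]
ee_rot: [3.142, -0.0, 0.007]
wrist_force: [-0.3, 0.2, -0.1]
width: 0.0825
```

Run:
```python
from h import *
o=get_obs(); print(o["width"],o["tool_pos"],o["wrist_force"])
s=snapshot("scene"); cv2.imwrite("pics/s2.png",s["color"][:,:,::-1])
```

```text
0.08253207494338784 [0.64075808 0.07860025 0.04849213] [-0.29638309  0.15619755 -0.07871943]
```

View pics/s2.png

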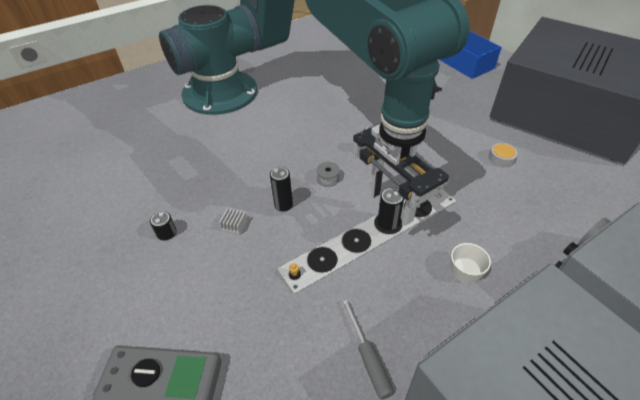

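cap_82 stands upright on the third pad from the post, at (390,210). Next is cap_66.

>>> send_rows(rows=[0,0,15,0,0,0,1,0,0,25,0,0,0,1,0,0,30,0,0,0,1,0,0,25,0,0,0,1,-15,8,20,0,0,0,1,-28,14,10,0,0,0,1,-35,20,0,0,0,0,1,-35,20,0,0,0,0,1])

```text
time: 8.2
tool_pos: [0.5272, 0.1411, 0.1752]
ee_rot: [-3.141, -0.002, 0.007]
wrist_force: [0.4, 1.2, 0.4]
width: 0.094
```

>>> send_rows(rows=[-35,20,0,0,0,0,1,-30,17,0,0,0,0,1,-16,9,0,0,0,0,1,-9,4,0,0,0,0,1,0,0,0,0,0,0,1,0,0,0,0,0,0,1,0,0,0,0,0,0,1,0,0,0,0,0,0,1])

```text
time: 9.2
tool_pos: [0.4381, 0.1903, 0.1733]
ee_rot: [3.141, 0.0, 0.007]
wrist_force: [-0.3, 0.0, 0.2]
width: 0.0941
```

Run:
```python
from h import *
s,o=wrist("pics/w2.png"); print(o["tool_pos"],o["ee_rot"],proj(s,(.4376,.1905,.061)))
```

```text
[0.43812827 0.19032551 0.17329463] [3.14139843e+00 2.70980331e-04 6.74054319e-03] [314.36440193 197.10669887]
```

View pics/w2.png

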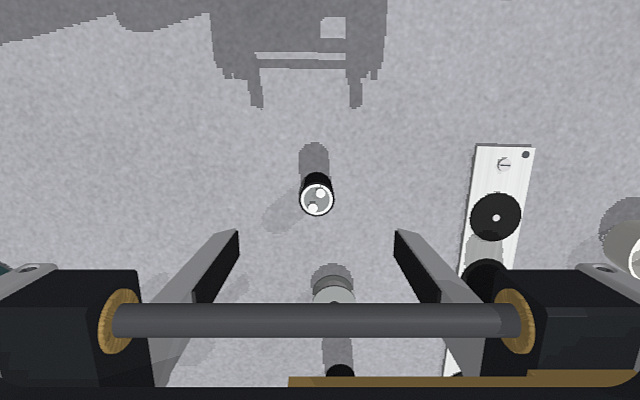

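The cap_66 top is at (317,200), against a predicted (314,197). Descending and gripping.

>>> send_rows(rows=[0,0,-20,0,0,0,1,0,0,-25,0,0,0,1,0,0,-25,0,0,0,1,0,0,-25,0,0,0,1,0,0,-22,0,0,0,1,0,0,-17,0,0,0,1,0,0,-10,0,0,0,1,0,0,-5,0,0,0,1])

```text
time: 10.25
tool_pos: [0.4378, 0.1906, 0.0242]
ee_rot: [3.142, 0.0, 0.007]
wrist_force: [-0.6, 0.6, 0.8]
width: 0.0939
```

>>> send_rows(rows=[0,0,0,0,0,0,0.5,0,0,0,0,0,0,0.4,0,0,0,0,0,0,0.3,0,0,0,0,0,0,0.2,0,0,0,0,0,0,0,0,0,0,0,0,0,0,0,0,0,0,0,0,0,0,0,0,0,0,0,0])

```text
time: 11.25
tool_pos: [0.4379, 0.1906, 0.0246]
ee_rot: [-3.142, -0.0, 0.007]
wrist_force: [-0.0, -0.8, 0.1]
width: 0.0346
```

>>> send_rows(rows=[0,0,10,0,0,0,0,0,0,20,0,0,0,0,0,0,25,0,0,0,0,0,0,25,0,0,0,0,0,0,25,0,0,0,0,0,0,20,0,0,0,0,0,0,10,0,0,0,0,0,0,5,0,0,0,0])

```text
time: 12.25
tool_pos: [0.4377, 0.1906, 0.165]
ee_rot: [-3.142, -0.0, 0.007]
wrist_force: [-0.3, -0.9, -1.8]
width: 0.0344
```

>>> send_rows(rows=[12,-12,0,0,0,0,0,25,-24,0,0,0,0,0,34,-32,0,0,0,0,0,34,-32,0,0,0,0,0,34,-32,0,0,0,0,0,32,-31,0,0,0,0,0,20,-19,0,0,0,0,0,11,-11,0,0,0,0,0])

```text
time: 13.25
tool_pos: [0.6402, -0.0046, 0.1624]
ee_rot: [3.142, 0.003, 0.005]
wrist_force: [-0.3, 0.3, -0.6]
width: 0.0345
```

>>> send_rows(rows=[0,0,-15,0,0,0,0,0,0,-25,0,0,0,0,0,0,-25,0,0,0,0,0,0,-25,0,0,0,0,0,0,-18,0,0,0,0,0,0,-12,0,0,0,0,0,0,-6,0,0,0,0,0,0,-4,0,0,0,0])

```text
time: 14.25
tool_pos: [0.6402, -0.0024, 0.0349]
ee_rot: [3.141, -0.001, 0.007]
wrist_force: [-0.1, 0.9, -0.5]
width: 0.0346
```

Position is good. Releasing, then retreating towards cap_98 at (0.472, -0.069).

>>> send_rows(rows=[0,0,-1,0,0,0,0,0,0,0,0,0,0,0,0,0,0,0,0,0,0.4,0,0,0,0,0,0,0.45,0,0,0,0,0,0,0.55,0,0,0,0,0,0,0.8,0,0,0,0,0,0,1,0,0,0,0,0,0,1])

```text
time: 15.25
tool_pos: [0.6397, -0.0024, 0.0335]
ee_rot: [-3.142, -0.0, 0.007]
wrist_force: [0.4, -0.1, 0.2]
width: 0.078
```

>>> send_rows(rows=[0,0,15,0,0,0,1,0,0,25,0,0,0,1,0,0,30,0,0,0,1,0,0,30,0,0,0,1,0,0,25,0,0,0,1,0,0,15,0,0,0,1,-13,-5,5,0,0,0,1,-25,-10,0,0,0,0,1])

```text
time: 16.25
tool_pos: [0.6008, -0.0176, 0.1779]
ee_rot: [3.142, 0.001, 0.008]
wrist_force: [1.3, -0.2, 0.7]
width: 0.0941
```

>>> send_rows(rows=[-35,-14,0,0,0,0,1,-35,-14,0,0,0,0,1,-30,-12,0,0,0,0,1,-20,-8,0,0,0,0,1,-10,-4,0,0,0,0,1,0,0,0,0,0,0,1,0,0,0,0,0,0,1,0,0,0,0,0,0,1])

```text
time: 17.25
tool_pos: [0.4722, -0.0692, 0.1783]
ee_rot: [-3.141, 0.0, 0.008]
wrist_force: [-0.1, 0.3, -0.5]
width: 0.0941
```

Run:
```python
from h import *
s,o=wrist("pics/w3.png"); print(o["tool_pos"],o["ee_rot"],proj(s,(.472,-.069,.093)))
```

```text
[ 0.47221554 -0.06915577  0.17829282] [-3.14138400e+00  2.22929970e-04  7.98535584e-03] [314.59133337 204.465114  ]
```

View pics/w3.png

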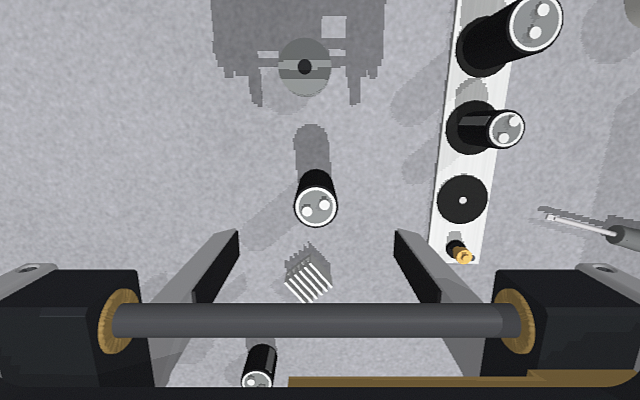

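cap_98's top is at (316,205), which matches the prediction. cap_66 and cap_82 stand upright on their pads at the upper right. Grasping cap_98.

>>> send_rows(rows=[0,0,-15,0,0,0,1,0,0,-25,0,0,0,1,0,0,-25,0,0,0,1,0,0,-25,0,0,0,1,0,0,-20,0,0,0,1,0,0,-13,0,0,0,1,0,0,-7,0,0,0,1,0,0,-3,0,0,0,1])

```text
time: 18.3
tool_pos: [0.4719, -0.0694, 0.0453]
ee_rot: [3.142, -0.0, 0.007]
wrist_force: [-0.5, 0.0, -0.1]
width: 0.0938
```

>>> send_rows(rows=[0,0,0,0,0,0,0.5,0,0,0,0,0,0,0.4,0,0,0,0,0,0,0.3,0,0,0,0,0,0,0.2,0,0,0,0,0,0,0,0,0,0,0,0,0,0,0,0,0,0,0,0,0,0,0,0,0,0,0,0])

```text
time: 19.3
tool_pos: [0.4717, -0.0694, 0.0455]
ee_rot: [3.142, -0.0, 0.007]
wrist_force: [-0.2, -0.5, 0.7]
width: 0.0395
```

>>> send_rows(rows=[0,0,10,0,0,0,0,0,0,20,0,0,0,0,0,0,25,0,0,0,0,0,0,25,0,0,0,0,0,0,25,0,0,0,0,0,0,20,0,0,0,0,0,0,10,0,0,0,0,0,0,5,0,0,0,0])

```text
time: 20.3
tool_pos: [0.4717, -0.0694, 0.1858]
ee_rot: [-3.142, -0.0, 0.007]
wrist_force: [-0.0, -0.1, -2.2]
width: 0.04
```

>>> send_rows(rows=[10,13,0,0,0,0,0,20,26,0,0,0,0,0,29,38,0,0,0,0,0,29,39,0,0,0,0,0,29,39,0,0,0,0,0,27,36,0,0,0,0,0,17,22,0,0,0,0,0,10,13,0,0,0,0,0])

```text
time: 21.3
tool_pos: [0.6429, 0.1594, 0.1829]
ee_rot: [-3.141, 0.003, 0.01]
wrist_force: [-0.2, 0.2, -1.7]
width: 0.0398
```

>>> send_rows(rows=[0,0,-15,0,0,0,0,0,0,-25,0,0,0,0,0,0,-25,0,0,0,0,0,0,-25,0,0,0,0,0,0,-18,0,0,0,0,0,0,-12,0,0,0,0,0,0,-6,0,0,0,0,0,0,-4,0,0,0,0])

```text
time: 22.3
tool_pos: [0.6432, 0.1567, 0.0559]
ee_rot: [-3.141, -0.001, 0.007]
wrist_force: [-0.3, 0.0, -2.4]
width: 0.0399
```

>>> send_rows(rows=[0,0,-1,0,0,0,0,0,0,0,0,0,0,0,0,0,0,0,0,0,0.44,0,0,0,0,0,0,0.5,0,0,0,0,0,0,0.6,0,0,0,0,0,0,0.8,0,0,0,0,0,0,1,0,0,0,0,0,0,1])

```text
time: 23.3
tool_pos: [0.6427, 0.1566, 0.0545]
ee_rot: [-3.142, -0.0, 0.007]
wrist_force: [-0.2, 0.4, -0.4]
width: 0.083
```

>>> send_rows(rows=[0,0,10,0,0,0,1,0,0,20,0,0,0,1,0,0,25,0,0,0,1,0,0,25,0,0,0,1,0,0,25,0,0,0,1,0,0,15,0,0,0,1,0,0,10,0,0,0,1,0,0,0,0,0,0,1])

```text
time: 24.3
tool_pos: [0.643, 0.1566, 0.1853]
ee_rot: [-3.141, -0.001, 0.007]
wrist_force: [-0.2, -0.3, 0.2]
width: 0.0942
```

>>> send_rows(rows=[-10,-20,0,0,0,0,1,-18,-35,0,0,0,0,1,-21,-40,0,0,0,0,1,-21,-40,0,0,0,0,1,-21,-40,0,0,0,0,1,-21,-40,0,0,0,0,1,-21,-40,0,0,0,0,1,-21,-40,0,0,0,0,1])

```text
time: 25.3
tool_pos: [0.4873, -0.1393, 0.1832]
ee_rot: [-3.141, 0.002, 0.007]
wrist_force: [1.2, -0.5, -1.0]
width: 0.0941
```

>>> send_rows(rows=[-21,-40,0,0,0,0,1,-21,-40,0,0,0,0,1,-19,-35,0,0,0,0,1,-15,-30,0,0,0,0,1,-10,-18,0,0,0,0,1,0,0,0,0,0,0,1,0,0,0,0,0,0,1,0,0,0,0,0,0,1])

```text
time: 26.3
tool_pos: [0.4032, -0.3005, 0.1843]
ee_rot: [-3.141, 0.0, 0.009]
wrist_force: [-0.0, -0.3, 0.2]
width: 0.0939
```

Run:
```python
from h import *
s,o=wrist("pics/w4.png"); print(o["tool_pos"],o["ee_rot"],proj(s,(.4027,-.301,.045)))
```

```text
[ 0.40316729 -0.30046724  0.18426014] [-3.14101324e+00  8.77549701e-05  8.79579996e-03] [314.50866035 191.76090002]
```

View pics/w4.png

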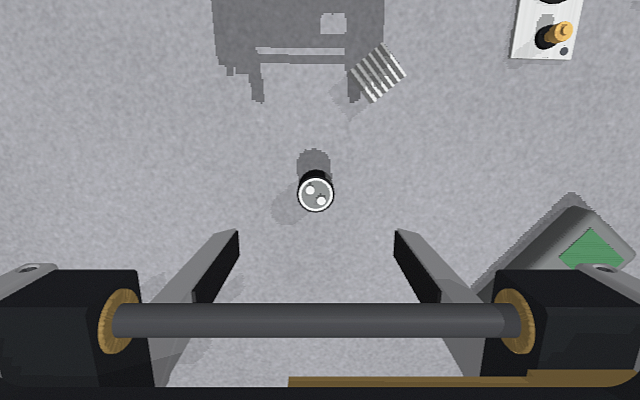

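cap_50's top is at (316,194), against a predicted (315,192). Grasping.

>>> send_rows(rows=[0,0,-20,0,0,0,1,0,0,-30,0,0,0,1,0,0,-32,0,0,0,1,0,0,-30,0,0,0,1,0,0,-25,0,0,0,1,0,0,-18,0,0,0,1,0,0,-11,0,0,0,1,0,0,-5,0,0,0,1])

```text
time: 27.35
tool_pos: [0.4029, -0.3013, 0.0133]
ee_rot: [3.142, -0.0, 0.008]
wrist_force: [-0.4, -1.0, 1.0]
width: 0.0937
```

>>> send_rows(rows=[0,0,0,0,0,0,0.5,0,0,0,0,0,0,0.4,0,0,0,0,0,0,0.3,0,0,0,0,0,0,0.2,0,0,0,0,0,0,0,0,0,0,0,0,0,0,0,0,0,0,0,0,0,0,0,0,0,0,0,0])

```text
time: 28.35
tool_pos: [0.4027, -0.3014, 0.0135]
ee_rot: [3.142, -0.0, 0.007]
wrist_force: [0.3, -0.1, 0.4]
width: 0.0397
```

>>> send_rows(rows=[0,0,10,0,0,0,0,0,0,20,0,0,0,0,0,0,25,0,0,0,0,0,0,25,0,0,0,0,0,0,25,0,0,0,0,0,0,20,0,0,0,0,0,0,10,0,0,0,0,0,0,5,0,0,0,0])

```text
time: 29.35
tool_pos: [0.4028, -0.3014, 0.1539]
ee_rot: [3.141, -0.0, 0.007]
wrist_force: [-0.6, -0.3, -1.2]
width: 0.0396
```

>>> send_rows(rows=[14,13,0,0,0,0,0,28,26,0,0,0,0,0,40,37,0,0,0,0,0,40,37,0,0,0,0,0,40,37,0,0,0,0,0,37,34,0,0,0,0,0,24,22,0,0,0,0,0,13,12,0,0,0,0,0])

```text
time: 30.35
tool_pos: [0.6391, -0.0819, 0.1519]
ee_rot: [-3.141, 0.003, 0.009]
wrist_force: [-0.3, -0.1, -0.9]
width: 0.0394
```

>>> send_rows(rows=[0,0,-15,0,0,0,0,0,0,-25,0,0,0,0,0,0,-25,0,0,0,0,0,0,-25,0,0,0,0,0,0,-18,0,0,0,0,0,0,-12,0,0,0,0,0,0,-6,0,0,0,0,0,0,-4,0,0,0,0])

```text
time: 31.35
tool_pos: [0.6391, -0.0836, 0.0239]
ee_rot: [3.141, -0.001, 0.007]
wrist_force: [-0.1, -0.6, -0.7]
width: 0.0396
```

>>> send_rows(rows=[0,0,-1,0,0,0,0,0,0,0,0,0,0,0,0,0,0,0,0,0,0.44,0,0,0,0,0,0,0.5,0,0,0,0,0,0,0.6,0,0,0,0,0,0,0.8,0,0,0,0,0,0,1,0,0,0,0,0,0,1])

```text
time: 32.35
tool_pos: [0.6388, -0.0834, 0.0225]
ee_rot: [3.142, -0.0, 0.007]
wrist_force: [-0.3, 0.5, 0.6]
width: 0.0832
```

>>> send_rows(rows=[0,0,10,0,0,0,1,0,0,20,0,0,0,1,0,0,25,0,0,0,1,0,0,30,0,0,0,1,0,0,30,0,0,0,1,0,0,25,0,0,0,1,0,0,20,0,0,0,1,0,0,10,0,0,0,1])

```text
time: 33.35
tool_pos: [0.6396, -0.0835, 0.1961]
ee_rot: [3.141, -0.005, 0.007]
wrist_force: [-0.7, -0.2, -0.5]
width: 0.0938
```

>>> send_rows(rows=[-20,-20,0,0,0,0,1,-35,-35,0,0,0,0,1,-40,-40,0,0,0,0,1,-40,-40,0,0,0,0,1,-40,-40,0,0,0,0,1,-40,-40,0,0,0,0,1,-20,-35,0,0,0,0,1,0,-20,0,0,0,0,1])

```text
time: 34.35
tool_pos: [0.4025, -0.3549, 0.1932]
ee_rot: [3.141, -0.001, 0.004]
wrist_force: [-0.4, 0.0, -0.6]
width: 0.0939
```

Run:
```python
from h import *
import pickle
for n,(x0,x1,y0,y1) in {"top":(200,400,110,210),"scene":(260,470,140,300)}.items():
    s=snapshot(n); pickle.dump(s,open(n+"5.pkl","wb"))
    a=cv2.resize(s["color"][y0:y1,x0:x1],None,fx=3.7,fy=3.7,interpolation=cv2.INTER_CUBIC)
    cv2.imwrite(f"pics/{n}5.png",a[:,:,::-1])
```

```text
(no output)
```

View pics/top5.png

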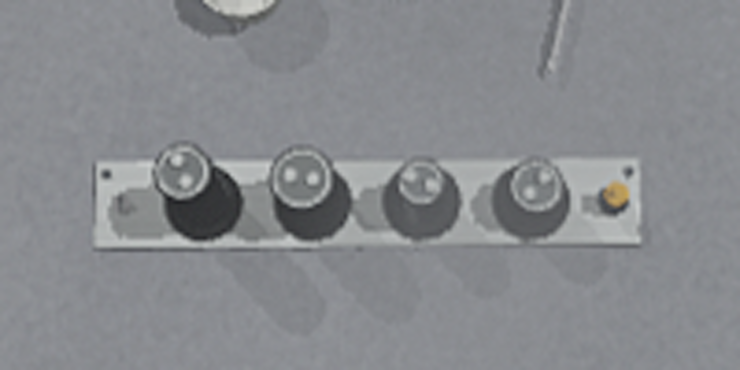

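View pics/scene5.png

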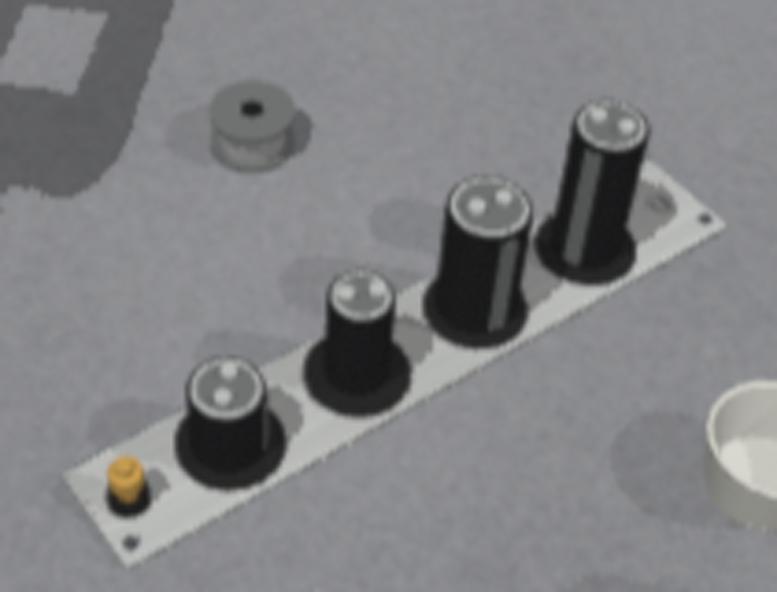

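All four stand upright, heights rising from the post at (127,490) to the far end. A numerical check of the top centres against the pad dots:

Run:
```python
from h import *
import pickle
T={98:(183,170),82:(301,177),66:(421,182),50:(536,185)}
S={98:(611,125),82:(490,206),66:(361,295),50:(227,387)}
P={98:(.643,.1565),82:(.6415,.077),66:(.640,-.003),50:(.6385,-.083)}
t=pickle.load(open("top5.pkl","rb"));s=pickle.load(open("scene5.pkl","rb"))
for k in T:
    f=lambda p,ox,oy:((p[0]+.5)/3.7+ox-.5,(p[1]+.5)/3.7+oy-.5)
    z=.009+(k-5)/1000
    a=ray(t,*f(T[k],200,110),z)[:2];b=ray(s,*f(S[k],260,140),z)[:2]; m=(a+b)/2
    print(k,a.round(4),b.round(4),"off mm",((m-P[k])*1000).round(1))
close_job()
```

```text
98 [0.6438 0.1555] [0.6432 0.1574] off mm [ 0.5 -0. ]
82 [0.6411 0.0776] [0.6409 0.0792] off mm [-0.5  1.4]
66 [ 0.6395 -0.004 ] [ 0.6402 -0.0021] off mm [-0.1 -0.1]
50 [ 0.6394 -0.0846] [ 0.6391 -0.0824] off mm [ 0.8 -0.5]
the job is handed in; nothing more can be done
```

All four capacitors are on the test strip in order of height, with cap_50 next to the brass post, then cap_66, cap_82 and cap_98. I handed the job in at about 34.5 s of the 112 s allowed; no verdict was reported.

- **Position:** my last check, averaged over the top and scene cameras, put each capacitor within about 1.5 mm of its pad centre. The limit is 14 mm. The two cameras differed from each other by about 2 mm, as their calibration allows.
- **Standing and clear:** the final pictures show all four upright, and none tipped over on the way. The gripper was open and well away from the strip.
- **Checks that failed or disagreed:** none of the checks failed. One move call was refused because it had too few numbers; it moved nothing, and I sent it again corrected.

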